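# Lever the wax warmer open and hold the wax jar's cap just above the jar

## Robot

A 6-joint arm with a two-finger parallel gripper is mounted at the origin on the work surface. World frame = base frame: x ahead of the robot, y to its left, z up, the work surface at z = 0. Lengths are in m, angles in rad, forces in N, time in s.
With the tool pointing down it reaches from about 0.325 to 0.925 m from the base axis. Payload 3.1 kg.
Tool frame: the origin (TCP) lies between the finger pads; the fingertips stand 19 mm ahead of it and the grasp point (between the pads) is the TCP; z points along the fingers, y is the line along which they close (so a half turn about z gives the same grasp; the last joint's range is limited). The gripper opens to 85 mm and grips with 20 to 120 N. Pads are 22 mm wide; open, the fingers measure 114 mm over their backs; the gripper's body (76 mm by 85 mm) begins 54 mm behind the grasp point. The pads swing forward as they close: fully open they stand 13 mm farther back than shut.
Start: joints at [1.113, 0.217, 1.613, -0, 1.311, -0.112], TCP at [0.212, 0.588, 0.25] pointing down, gripper open.
Joint ranges: [-2.75, 2.75], [-0.78, 2.1], [0.31, 2.55], [-1.13, 4.27], [0.13, 2.63], [-2.58, 2.58]. Speed limits (rad/s): [2.79, 2.79, 3.14, 3.14, 3.14, 3.14].

## Interface

Orientations are given as a unit quaternion [w, x, y, z].
In Python, from rig import env gives the robot as it stands.
- The arm moves only by the tool apply_moves, never from a script. Its argument "steps" is a list of rows, each a list of 7 numbers: the shift along the tool's x, y, z in mm, then the turn, a rotation vector about the tool's x, y, z in degrees, then the gripper's target within -1 to 1 (fully open at 1, half-way at 0, shut at -1). In form: [[tx, ty, tz, wx, wy, wz, gripper], ...]. A call has 1 to 20 rows; each row shifts and turns the commanded pose from where the row before left it, along the tool's axes as they then stand; what a row does not reach is not made up. A row lasts 1/8 s, in which the tool goes at most 62.5 mm and 10.7 degrees, less where a joint would pass 70% of its speed; a pose out of reach is approached as far as the arm can. A call with a gripper value outside its range is refused whole. The fingers move at their own pace and stop on an object; "force" is the grip in N (left out, the last holds). Time passes only in rows, so rows that do not move let the fingers close. It gives the time, the measured TCP pose, the force, the opening and the grip force at its end, in the units of the state.
- env.sense(): the state, without advancing time (a new reading comes with each control period).
- env.camera(name): name is "scene" or "top"; returns the picture (384x512x3 uint8, blue, green, red); there is no depth.
- env.camera_model(name): a dict with "fx", "fy", "cx", "cy" (pixels), "origin" and "orientation" of the camera in the world. Camera axes: x right, y down, z forward; pixel columns grow to the right and rows downward; lengths in m; the calibration is good to about 2 mm. A picture is of the moment at which its call begins. camera_model takes no time and is no camera call.
- env.hand_in(): hands the job in; it is judged then, once.
The state is a dict: "time_s": time; "q": joint angles; "qd": joint speeds; "joint_efforts": joint torques, N m; "ee_pos": TCP position; "eef_rot": TCP orientation; "force": force on the tool from outside, world axes, zero at the start; "ft_torque": the same for the moment, N m; "grip_width": opening from 0.0 (shut) to 1.0 (fully open); "finger_force": force on a finger pad.
Only numpy, scipy, OpenCV 4.12 (cv2) and the standard library are available. Lean on these libraries where they do the work, as an engineer would, in place of code of your own. Each camera call takes 0.05 s, during which the arm holds its last target. There are 200 camera calls.

## Task

Pry the wax warmer's lid up with the spatula's blade under the blue tab and swing it fully open, keeping the gripper off the lid, then lay the spatula back on its rest. Leave the jar seated in the square well that braces it, and turn its tight brass cap counter-clockwise (seen from above) just until the thread lets go, about a quarter turn, without wrenching it against the stop. Lift the cap straight off and finish while holding it level and still just above the jar's mouth, no more than a few centimetres, with the bottles and the stick box left alone.

Things in the scene. Friction and masses are not known exactly. Their poses are not given: they have to be found in the camera images.
- warmer: White wax warmer fixed to the counter: body 170 (x) x 160 (y) x 85 mm high, flat top. Origin: centre of its underside. Two blue dials on its front (-y). A square well, 64.5 mm wide, floor 22 mm above the counter, is sunk in the middle of its top and keeps the jar from turning. A grey ledge 90 mm wide sticks 10 mm out of the front, top at z = 80. Shut lid's top at z = 151.
- lid (a joint): Angle of the warmer's white domed lid: 0 shut, grows as its front (-y) edge swings up, stop at 1.9 rad. Stiff hinge, stays where it is left; about 2.5 N at the tab moves it. A hollow cover, 0.2 kg, 170 x 160 mm, 58 mm high, over the jar, hinged along the warmer's rear (+y) top edge. Past 1.5 rad is fully open.
- lid_hinge (a point): Point on the lid's hinge line, middle of its width: in the warmer's frame x = 0, y = +80, z = 87 mm. The line runs along the warmer's x. The point's axes turn with the lid.
- lid_tab (a point): Middle of the underside of the lid's blue pry tab, 170 mm from the hinge line. The tab is 70 mm wide, 4 thick and sticks out 20 mm from the lid's front wall (160 to 180 mm from the hinge line). Shut, its underside is at z = 90, 10 mm above the ledge, and its outer 10 mm overhang past the ledge. Turns with the lid.
- spatula_grip (a point): Where to grip the spatula: on its red handle (100 long, 16 wide, 18 mm high), half-way up. Its x axis points to the blade's tip, z up. The handle runs from 55 mm behind to 45 mm ahead of this point. About 0.09 kg. It starts lying on the rest, this point 35 mm above the counter.
- spatula_tip (a point): Middle of the end of the spatula's steel blade, 135 mm ahead of the grip point and level with it. The blade is 90 mm long, 20 wide, 3 thick; the rounded end that is seen up to 7 mm farther has no substance.
- rest_top (a point): Centre of the grey spatula rest, fixed to the counter, at the level of the tops of its two cross bars, 26 mm above the counter. The bars, 70 mm wide (y) and 8 thick, stand at x = -43 and +43 mm; the base plate between them is 4 mm high: room for fingers. The spatula starts along the rest's x, its grip point 5 mm ahead (x) of this point and 9 mm above.
- jar: Square amber glass jar, 62 mm square, about 0.4 kg, standing loose in the well (1.2 mm play), axes as the warmer's. Origin: centre of its underside. Shoulder 66 mm above it, so 88 mm above the counter when seated. Round neck 38 mm wide, 51 mm over its lugs. A white sprung disc in the mouth presses the cap up with about 12 N and rises 4 mm when the cap is off.
- jar_mouth (a point): Centre of the jar's mouth (top of the raised sealing disc), 105 mm above the jar's underside, 127 mm above the counter when seated. Axes as the jar's.
- cap: The jar's ribbed brass cap, origin at the centre of its lower rim, x along the red stripe on top. Yaw of cap minus yaw of jar, modulo 120 degrees, starts at -7 to +10 degrees and grows turning counter-clockwise seen from above. The thread lets go at 61; from 64 to 90 the cap can be lifted straight off; a stop blocks it at 94. It may rise 2 to 3 mm on the way. Takes about 0.4 N m.
- cap_center (a point): Centre of the cap, half-way up: diameter 60, height 24 mm (top 12 mm above, lower rim 12 mm below), 114 mm above the counter when on; axes as the cap's. The cap's rim reaches the mouth's level after a rise of about 25 mm. About 0.045 kg.
- powder: Bystander: white powder bottle, 60 mm across, 170 mm high. Origin: centre of its underside.
- pump: Bystander: pale blue pump bottle, 64 mm across, 168 mm high. Origin: centre of its underside.
- sticks: Bystander: clear open box of wooden sticks, 90 x 130 x 35 mm. Origin: centre of its underside.
Not all that is in view belongs to the job. Of the things that look like the warmer, the larger one is meant. Leave any green look-alike of the part that bears spatula_grip alone.

How it is judged:
On the way, in this order (a step that is already met when the one before it is completed fails the run):
1. the lid is being levered up with the spatula (value of joint lid above 0.25 rad and contact force between spatula and lid above 0.2 N), for 0.05 s.
2. the lid is fully open (beyond 1.5 rad) (value of joint lid above 1.5 rad), for 0.1 s.
3. the spatula lies on its rest again, let go (horizontal distance between spatula_grip and rest_top below 0.03 m and height (world z) of spatula_grip between 0.03 and 0.042 m and angle between spatula_grip's own z axis and vertical below 0.1 rad and contact force between spatula and the fingers below 0.05 N), for 0.2 s.
4. the cap is off the jar, held above its mouth, with the jar still in the well (z of cap in the frame of jar_mouth above 0.001 m and z of jar in the frame of warmer below 0.026 m and horizontal distance between jar and warmer below 0.006 m and angle between jar's own z axis and vertical below 0.08 rad and contact force between cap and the fingers above 1 N), for 0.1 s.
At the end, for the whole second after the job is handed in: Cap held still and level (0.2 rad), rim 1 to 45 mm above the jar's mouth, within 15 mm of its axis, touching neither jar nor warmer; jar seated in the well; lid open past 1.5 rad; spatula let go, level on its rest, grip within 30 mm of the rest's centre (all of step 3 and contact force between cap and the fingers above 2 N and contact force between cap and jar below 0.05 N and contact force between cap and warmer below 0.05 N and z of cap in the frame of jar_mouth between 0.001 and 0.045 m and horizontal distance between cap and jar_mouth below 0.015 m and angle between cap_center's own z axis and vertical below 0.2 rad and linear speed of cap below 0.03 m/s and z of jar in the frame of warmer below 0.026 m and horizontal distance between jar and warmer below 0.006 m and angle between jar's own z axis and vertical below 0.08 rad and value of joint lid above 1.5 rad); the arm keeps its last pose, push and grip.
It fails at once if the gripper or arm touches the lid (contact force between any of the fingers, the arm and lid above 1 N).
It fails at once if the jar is lifted out of its seat by more than 10 mm (z of jar in the frame of warmer above 0.032 m).
It fails at once if the cap is wrenched or rammed against the jar with more than 100 N (contact force between cap and jar above 100 N).
It fails at once if a bystander is moved by more than 30 mm or tipped (distance of any of powder, pump, sticks from where it was at the start of the episode above 0.03 m or angle between any of powder, pump, sticks's own z axis and vertical above 0.3 rad).
It also fails if it takes over 58 s, if anything falls off the work surface, if the arm or the gripper's body presses on something with over 40 N, if the wrist force passes 120 N, or if a joint passes its speed limit or range.

## Working session

There is one attempt and no reset: what is moved stays moved. The work goes in short steps, Python scripts to look and compute and a tool call to move; the robot and the scene stay as the last step left them, time stands still between calls to the robot, and variables do not carry over. Pictures are saved under pics/ and viewed, at most 12 in all, crops included, and the job is handed in when it is done.

Besides the shell and the picture viewer there is one more tool, called after ">>>" by a JSON object that holds its "name" and its "arguments", one argument or row to a line. apply_moves: Moves the arm, as the interface text tells. Its arguments: {"type":"object","properties":{"steps":{"type":"array"},"force":{"type":"number"}},"required":["steps"]}

```bash
mkdir -p pics; ls; python3 - <<'E'
from rig import env
import cv2
for n in("scene","top"):
    cv2.imwrite(f"pics/{n}0.png",cv2.resize(env.camera(n),(800,600),interpolation=cv2.INTER_CUBIC)); print(env.camera_model(n))
s=env.sense();print(s["ee_pos"],s["eef_rot"],s["time_s"],s["grip_width"])
E
```

```text
pics
{'fx': 433.2298404171522, 'fy': 433.2298404171522, 'cx': 249.80856339691059, 'cy': 185.40613523582786, 'origin': array([1.27835991, 0.51582312, 1.07727971]), 'orientation': array([-0.18123322,  0.47515954,  0.79760459, -0.32435296])}
{'fx': 375.1380197467032, 'fy': 375.1380197467032, 'cx': 248.36688773867948, 'cy': 192.15067043986, 'origin': array([0.39394736, 0.05107748, 1.24614926]), 'orientation': array([-0.02831274,  0.71192616, -0.70122459,  0.02536931])}
[0.21153402 0.58738396 0.24910428] [-2.88391434e-04  1.72047902e-01  9.85088001e-01 -1.03312115e-03] 0.1 0.9995268444140885
```

View pics/scene0.png

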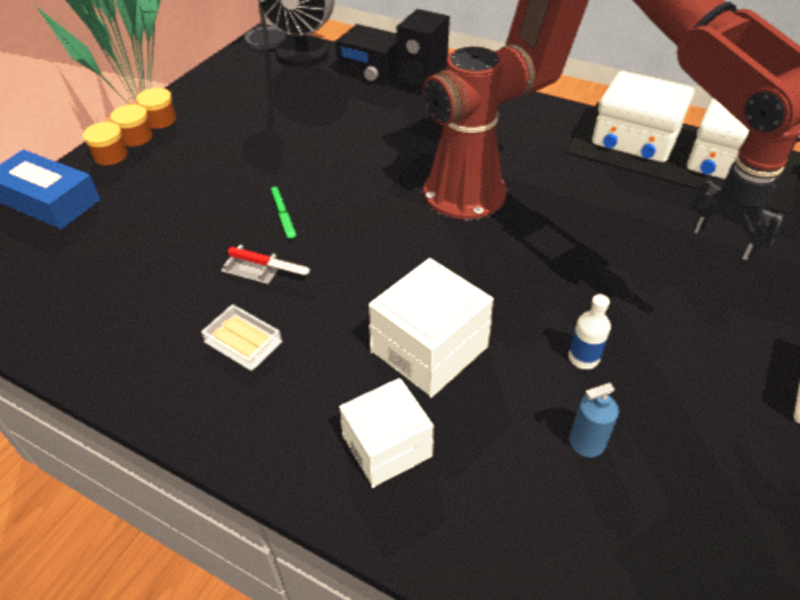

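View pics/top0.png

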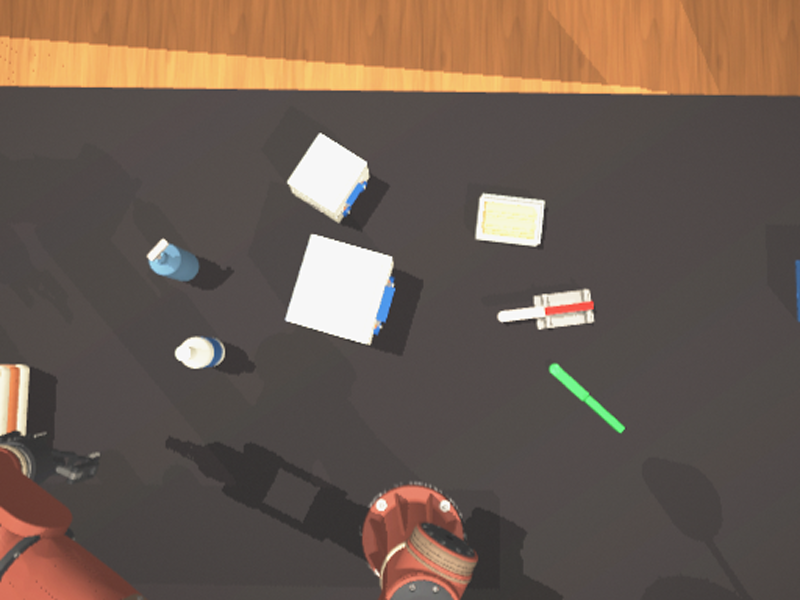

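The scene view has the large warmer at about (430,325), the spatula at (265,260) and the green decoy at (285,210). In the top view the large warmer is at (340,290) with its blue tab at (385,300) facing world -y. The red handle is at (570,308) with the blade pointing left, the sticks at (510,220), the powder at (200,352) and the pump at (173,260).

```bash
cat > h.py <<'E'
from rig import env
import cv2, numpy as np
from scipy.spatial.transform import Rotation as R
def rot(q): return R.from_quat([q[1],q[2],q[3],q[0]])
def ray(n,uv,z):
    m=env.camera_model(n); uv=np.atleast_2d(uv).astype(float)
    d=np.c_[(uv[:,0]-m["cx"])/m["fx"],(uv[:,1]-m["cy"])/m["fy"],np.ones(len(uv))]
    d=rot(m["orientation"]).apply(d); o=m["origin"]
    return o+d*((z-o[2])/d[:,2])[:,None]
def proj(n,p):
    m=env.camera_model(n); c=rot(m["orientation"]).inv().apply(np.atleast_2d(p)-m["origin"])
    return np.c_[m["fx"]*c[:,0]/c[:,2]+m["cx"],m["fy"]*c[:,1]/c[:,2]+m["cy"]]
def blob(mask,roi):
    x0,y0,x1,y1=roi; k=np.zeros_like(mask); k[y0:y1,x0:x1]=mask[y0:y1,x0:x1]
    c,_=cv2.findContours(k,cv2.RETR_EXTERNAL,cv2.CHAIN_APPROX_NONE)
    return max(c,key=cv2.contourArea)[:,0]
def red(h): return ((((h[...,0]<8)|(h[...,0]>172))&(h[...,1]>150)&(h[...,2]>90))*255).astype(np.uint8)
def blue(h): return (((h[...,0]>100)&(h[...,0]<125)&(h[...,1]>150)&(h[...,2]>80))*255).astype(np.uint8)
def rect(n,pix,z):
    p=ray(n,pix,z)[:,:2]*1000; r=cv2.minAreaRect(p.astype(np.float32)); b=cv2.boxPoints(r)
    e=[b[1]-b[0],b[2]-b[1]]; e.sort(key=lambda v:-np.hypot(*v)); a=np.degrees(np.arctan2(e[0][1],e[0][0]))
    return np.round(r[0],1),np.round(r[1],1),round(float(a),1)
E
python3 - <<'E'
from h import *
t=env.camera("top");s=env.camera("scene")
ht=cv2.cvtColor(t,cv2.COLOR_BGR2HSV);hs=cv2.cvtColor(s,cv2.COLOR_BGR2HSV)
print("handle top",rect("top",blob(red(ht),(330,170,400,230)),.044))
print("handle scene",rect("scene",blob(red(hs),(130,145,190,180)),.040))
b=blob(blue(ht),(230,165,260,220));print("tab",rect("top",b,.094))
for th in (180,215,240):
    w=((t.min(2)>th)*255).astype(np.uint8)
    print("lid",th,rect("top",blob(w,(170,140,260,225)),.151))
w=((t.min(2)>150)*255).astype(np.uint8)
c=blob(w,(312,185,345,210));print("blade",rect("top",c,.037))
r=((t.min(2)>110)*255).astype(np.uint8)
print("rest",rect("top",blob(r,(338,180,385,215)),.026))
print("sticks",rect("top",blob(r,(300,115,355,162)),.035))
for n,h,roi in(("powder",.14,(105,210,148,240)),):
    print(n,rect("top",blob(w,roi),h))
print("pump",rect("top",blob((((ht[...,0]>95)&(ht[...,0]<115)&(ht[...,1]>80))*255).astype(np.uint8),(90,150,130,185)),.1))
a=cv2.resize(t[130:240,160:400],(800,367),interpolation=cv2.INTER_CUBIC);cv2.imwrite("pics/a.png",a)
E
```

```text
handle top (array([ 475.4, -314.5]), array([14.6, 98.7]), -81.7)
handle scene (array([ 477.3, -313.9]), array([ 31.8, 105. ]), -81.2)
tab (array([475.7,  62.2]), array([17.7, 69.1]), -15.7)
lid 180 (array([498.6, 148. ]), array([165.3, 172. ]), -15.4)
lid 215 (array([498.6, 148.3]), array([163.2, 171.2]), -15.3)
lid 240 (array([498.7, 149.3]), array([159.4, 170.3]), -15.4)
blade (array([ 468.6, -210.1]), array([83.7, 64.6]), 89.8)
rest (array([ 474.1, -300.2]), array([ 71.4, 134. ]), -82.0)
sticks (array([ 660.2, -193.9]), array([138.3, 100.7]), 84.0)
powder (array([374.3, 417.6]), array([61. , 63.7]), -43.5)
pump (array([548. , 479.6]), array([91.2, 60.5]), 66.5)
```

View pics/a.png

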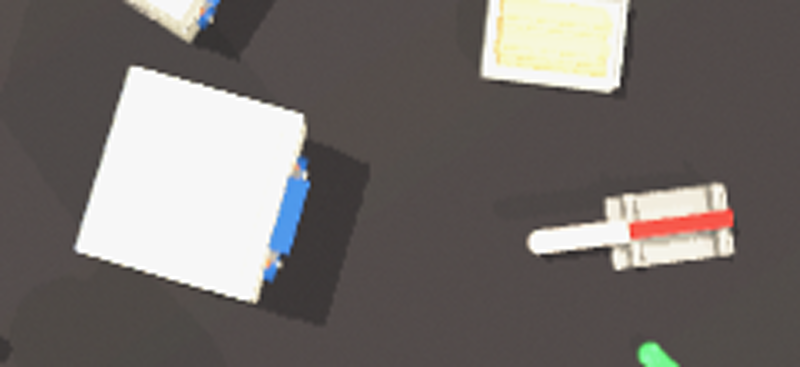

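The crop confirms the handle at (680,222), the blade tip at (535,242) and the blue tab at (290,215). From these, the grip is at about (475,-309.5) mm with spatula yaw 98.3°. The warmer centre is at (499,149) mm with yaw -15.4°. Next is the approach above the spatula.

>>> {"name": "apply_moves", "arguments": {
  "steps": [
    [0,0,0,0,0,10.3,0.2],
    [0,0,0,0,0,10.3,0.2],
    [0,0,0,0,0,10.3,0.2],
    [0,0,0,0,0,10.3,0.2],
    [0,0,0,0,0,10.3,0.2],
    [0,0,0,0,0,10.3,0.2],
    [-50,7,0,0,0,0,0.2],
    [-50,7,0,0,0,0,0.2],
    [-50,7,0,0,0,0,0.2],
    [-50,7,0,0,0,0,0.2],
    [-50,7,0,0,0,0,0.2],
    [-50,7,0,0,0,0,0.2],
    [-50,7,0,0,0,0,0.2],
    [-50,7,0,0,0,0,0.2],
    [-50,7,0,0,0,0,0.2],
    [-50,7,0,0,0,0,0.2],
    [-50,7,0,0,0,0,0.2],
    [-50,7,0,0,0,0,0.2],
    [-50,7,0,0,0,0,0.2],
    [-50,7,0,0,0,0,0.2]
  ]
}}

```text
time_s: 2.7
ee_pos: [0.411, -0.0919, 0.2504]
eef_rot: [0.0, 0.654, 0.757, 0.0]
force: [0.5, 0.3, 0.8]
grip_width: 0.599
finger_force: 0.0
```

```bash
cat >> h.py <<'E'
W=np.array([499.,149.]); WY=-15.4
def todo(xyz,yaw,zaxis=(0,0,-1)):
    "remaining shift (tool axes, mm) and turn (deg) to tool-down pose with tool x at yaw (deg)"
    s=env.sense(); c=rot(s["eef_rot"]); x=np.array([np.cos(np.radians(yaw)),np.sin(np.radians(yaw)),0]); z=np.array(zaxis,float)
    T=R.from_matrix(np.c_[x,np.cross(z,x),z])
    print("t",round(s["time_s"],2),"pos",np.round(np.array(s["ee_pos"])*1000,1),"shift(now axes)",np.round(c.inv().apply(np.array(xyz)-np.array(s["ee_pos"])*1000),1),
     "shift(goal axes)",np.round(T.inv().apply(np.array(xyz)-np.array(s["ee_pos"])*1000),1),"turn",np.round((c.inv()*T).as_rotvec(degrees=True),1),
     "F",np.round(s["force"],1),"w",round(s["grip_width"],3),"ff",np.round(s["finger_force"],1),"q6",round(s["q"][5],2))
def wp(x,y):
    a=np.radians(WY);return W+np.array([np.cos(a)*x-np.sin(a)*y,np.sin(a)*x+np.cos(a)*y])
E
python3 -c "
from h import *
todo([474.7,-309.5,35],98.3)"
```

```text
t 2.7 pos [411.  -91.9 250.4] shift(now axes) [-224.5   31.2  215.4] shift(goal axes) [-224.5   31.6  215.4] turn [0.  0.  0.1] F [0.5 0.3 0.8] w 0.599 ff 0.0 q6 -0.53
```

>>> {"name": "apply_moves", "arguments": {
  "steps": [
    [-45,6.3,20,0,0,0,0.2],
    [-45,6.3,20,0,0,0,0.2],
    [-45,6.3,20,0,0,0,0.2],
    [-45,6.3,20,0,0,0,0.2],
    [-44.5,6.3,20,0,0,0,0.0],
    [0,0,30,0,0,0,0.0],
    [0,0,30,0,0,0,0.0],
    [0,0,25,0,0,0,0.0],
    [0,0,20,0,0,0,0.0],
    [0,0,10,0,0,0,0.0],
    [0,0,0,0,0,0,0.0]
  ]
}}

```text
time_s: 4.08
ee_pos: [0.4745, -0.3074, 0.0348]
eef_rot: [-0.001, 0.653, 0.757, -0.0]
force: [-0.4, -0.6, -0.1]
grip_width: 0.502
finger_force: 0.0
```

```bash
python3 -c "
from h import *
todo([474.7,-309.5,35],98.3)
cv2.imwrite('pics/b.png',cv2.resize(env.camera('scene')[100:240,60:300],(800,467),interpolation=cv2.INTER_CUBIC))"
```

```text
t 4.08 pos [ 474.5 -307.4   34.8] shift(now axes) [-2.1 -0.2 -0.2] shift(goal axes) [-2.1 -0.1 -0.2] turn [-0.  -0.   0.1] F [-0.4 -0.6 -0.1] w 0.502 ff 0.0 q6 -0.85
```

View pics/b.png

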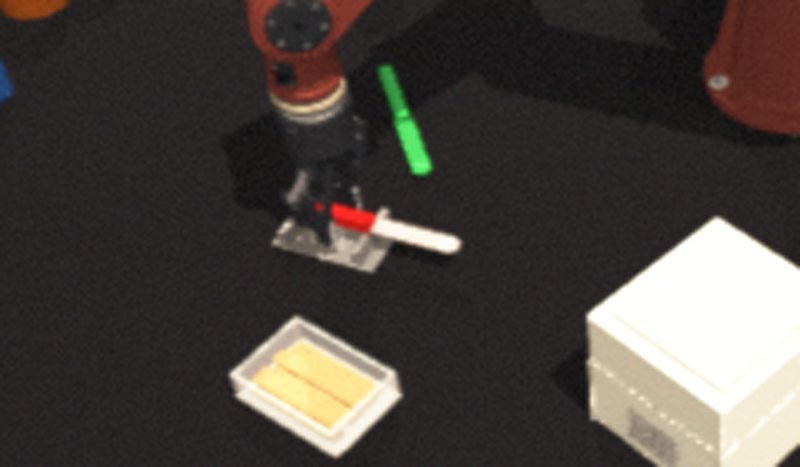

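The gripper stands over the red handle at about (335,215) in the crop, and both bars of the rest are clear of it. I'll close and lift.

>>> {"name": "apply_moves", "arguments": {
  "steps": [
    [-2,0,0,0,0,0,-1],
    [0,0,0,0,0,0,-1],
    [0,0,0,0,0,0,-1],
    [0,0,0,0,0,0,-1],
    [0,0,0,0,0,0,-1],
    [0,0,-10,0,0,0,-1],
    [0,0,-20,0,0,0,-1],
    [0,0,-20,0,0,0,-1],
    [0,0,0,0,0,0,-1]
  ],
  "force": 115
}}

```text
time_s: 5.25
ee_pos: [0.477, -0.3112, 0.0886]
eef_rot: [0.003, 0.653, 0.757, 0.0]
force: [0.6, -0.5, -1.1]
grip_width: 0.164
finger_force: 112.3
```

```bash
python3 -c "
from h import *
t=env.camera('top');ht=cv2.cvtColor(t,cv2.COLOR_BGR2HSV)
p=wp(0,-115-135);print(p)
todo([*p,85],90+WY)
w=((t.min(2)>150)*255).astype(np.uint8)
w[ht[...,1]>60]=0
s=env.sense();x=rot(s['eef_rot']).apply([1,0,0]);e=np.array(s['ee_pos'])
b=blob(w,(300,180,350,230));q=ray('top',b,e[2]);print('blade tip from tcp (mm) fwd/side at max',max(((q-e)@x)*1000), np.median(((q-e)@np.array([x[1],-x[0],0]))*1000))
c=s['ee_pos']+x*.135;print(proj('top',c),proj('scene',c))
cv2.imwrite('pics/c.png',cv2.resize(env.camera('scene')[100:240,60:300],(800,467),interpolation=cv2.INTER_CUBIC))"
```

```text
[432.61097063 -92.02385106]
t 5.3 pos [ 476.1 -310.5   87.1] shift(now axes) [222.5 -11.1   1.5] shift(goal axes) [199.1 -99.9   2.1] turn [ 0.2  0.1 23.8] F [-0.2 -0.  -1.7] w 0.166 ff 112.3 q6 -0.85
blade tip from tcp (mm) fwd/side at max 140.69495812077685 11.89007053058714
[[323.77373207 201.57497781]] [[192.69070416 162.20969652]]
```

View pics/c.png

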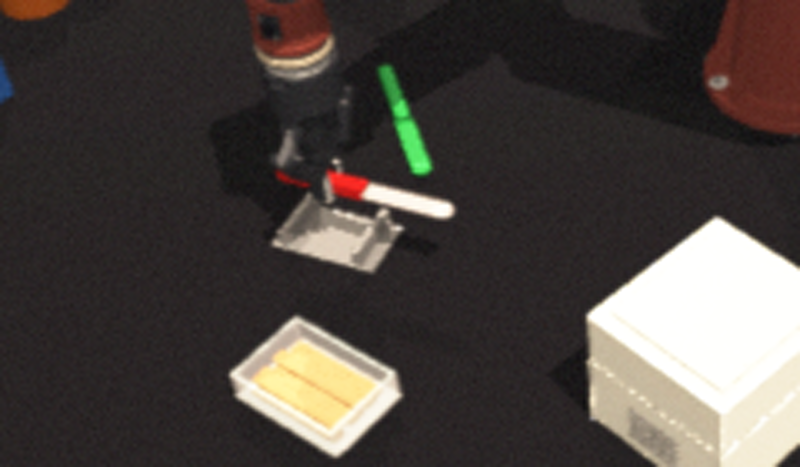

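The spatula is held level and clear of the rest, with its tip at about (452,210) in the crop, where predicted. I'll go to the standoff in front of the tab.

>>> {"name": "apply_moves", "arguments": {
  "steps": [
    [0,0,0,0,0,8,-1],
    [0,0,0,0,0,8,-1],
    [0,0,0,0,0,7.8,-1],
    [30,-15,0,0,0,0,-1],
    [40,-20,0,0,0,0,-1],
    [40,-20,0,0,0,0,-1],
    [40,-20,0,0,0,0,-1],
    [30,-15,0,0,0,0,-1],
    [19,-10,0,0,0,0,-1],
    [0,0,0,0,0,0,-1],
    [0,0,0,0,0,0,-1],
    [0,0,0,0,0,0,-1]
  ]
}}

```text
time_s: 6.85
ee_pos: [0.4319, -0.0921, 0.0853]
eef_rot: [0.0, 0.796, 0.606, -0.0]
force: [-0.9, 0.8, -0.8]
grip_width: 0.162
finger_force: 112.3
```

```bash
python3 -c "
from h import *
p=wp(0,-115-135)
todo([*p,85],90+WY)
a=env.camera('top')[130:250,190:330];b=env.camera('scene')[150:270,190:330]
cv2.imwrite('pics/d.png',np.hstack([cv2.resize(i,(400,343),interpolation=cv2.INTER_CUBIC) for i in(a,b)]))
s=env.sense();x=rot(s['eef_rot']).apply([1,0,0]);e=s['ee_pos'];c=e+x*.142
for n,o in(('top',(190,130)),('scene',(190,150))):print((proj(n,c)-o)*400/140)
"
```

```text
t 6.85 pos [431.9 -92.1  85.3] shift(now axes) [0.3 0.6 0.3] shift(goal axes) [0.3 0.6 0.3] turn [ 0.   0.  -0.1] F [-0.9  0.8 -0.8] w 0.162 ff 112.3 q6 -0.1
[[177.42610123 189.19957097]]
[[168.12285868 107.53849876]]
```

View pics/d.png

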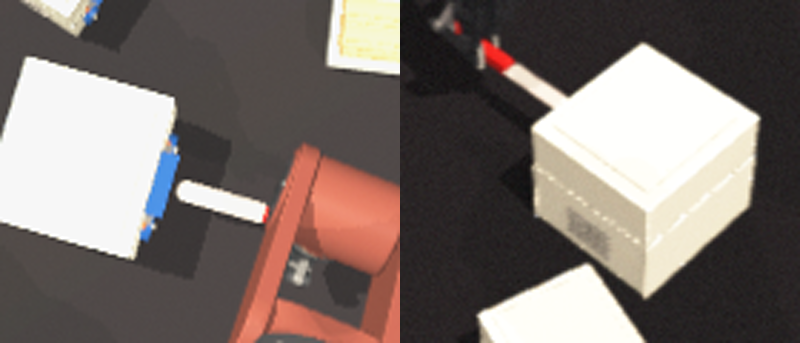

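The blade is pointed at the tab from 15 mm away: tip at (180,190), tab centre at (163,187). I'll insert it and start lifting.

>>> {"name": "apply_moves", "arguments": {
  "steps": [
    [8,0.5,0,0,0,0,-1],
    [8,0,0,0,0,0,-1],
    [8,0,0,0,0,0,-1],
    [7,0,0,0,0,0,-1],
    [0,0,0,0,0,0,-1],
    [0,0,-5,0,0,0,-1],
    [0.8,0,-16.5,0,0,0,-1],
    [2.5,0,-16.3,0,0,0,-1],
    [4,0,-16,0,0,0,-1],
    [5.6,0,-15.5,0,0,0,-1],
    [7.2,0,-15,0,0,0,-1],
    [0,0,0,0,0,0,-1]
  ]
}}

```text
time_s: 8.45
ee_pos: [0.4474, -0.0419, 0.1717]
eef_rot: [0.002, 0.795, 0.606, 0.002]
force: [1.1, 0.8, -1.7]
grip_width: 0.164
finger_force: 112.7
```

```bash
python3 -c "
from h import *
p=wp(0,-84-135+20)
todo([*p,169],90+WY)
a=env.camera('top')[120:240,180:320];b=env.camera('scene')[120:240,190:330]
cv2.imwrite('pics/e.png',np.hstack([cv2.resize(i,(400,343),interpolation=cv2.INTER_CUBIC) for i in(a,b)]))
"
```

```text
t 8.45 pos [447.4 -41.9 171.7] shift(now axes) [-1.2 -0.9  2.7] shift(goal axes) [-1.2 -0.9  2.7] turn [ 0.3 -0.   0. ] F [ 1.1  0.8 -1.7] w 0.164 ff 112.7 q6 0.02
```

View pics/e.png

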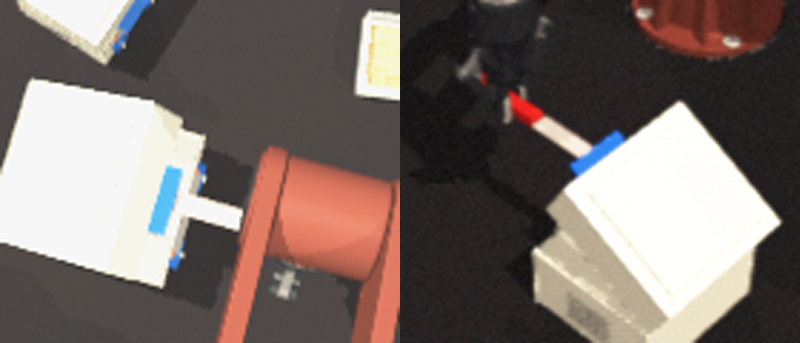

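The blade, at (205,208) in the left picture, is under the tab, and the lid is levered to roughly 0.5 rad. I'll continue along the arc.

>>> {"name": "apply_moves", "arguments": {
  "steps": [
    [8.6,0,-14,0,0,0,-1],
    [10,0,-13,0,0,0,-1],
    [11.2,0,-12,0,0,0,-1],
    [12.4,0,-11,0,0,0,-1],
    [13.4,0,-9.6,0,0,0,-1],
    [14.3,0,-8,0,0,0,-1],
    [15,0,-6.5,0,0,0,-1],
    [15.7,0,-5,0,0,0,-1],
    [16,0,-3.5,0,0,0,-1],
    [0,0,0,0,0,0,-1]
  ]
}}

```text
time_s: 9.8
ee_pos: [0.4774, 0.0718, 0.2528]
eef_rot: [-0.0, 0.795, 0.607, 0.001]
force: [0.3, 0.6, -1.3]
grip_width: 0.165
finger_force: 112.8
```

```bash
python3 -c "
from h import *
p=wp(0,80-165*.17-135)
todo([*p,87+162-1],90+WY)
a=env.camera('top')[120:240,160:300];b=env.camera('scene')[90:230,190:353]
cv2.imwrite('pics/f.png',np.hstack([cv2.resize(i,(400,343),interpolation=cv2.INTER_CUBIC) for i in(a,b)]))
"
```

```text
t 9.8 pos [477.4  71.8 252.8] shift(now axes) [-2.8  0.3  4.8] shift(goal axes) [-2.8  0.3  4.8] turn [ 0.1 -0.1  0.1] F [ 0.3  0.6 -1.3] w 0.165 ff 112.8 q6 0.27
```

View pics/f.png

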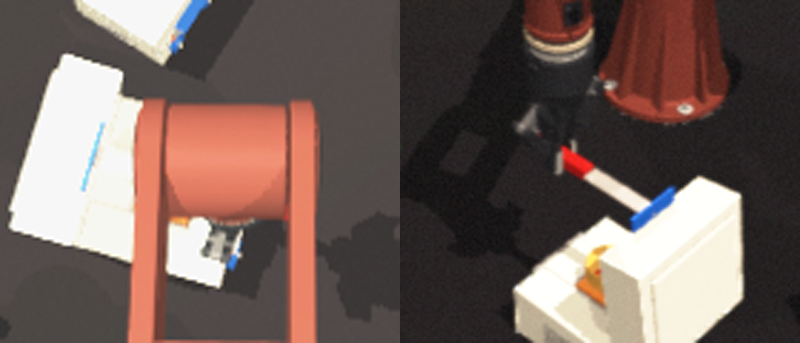

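The lid is at about 1.4 rad and the blade is still on the tab, at (645,205) in the right-hand half. I'll push on to about 1.78, then back off.

>>> {"name": "apply_moves", "arguments": {
  "steps": [
    [16.4,0,0,0,0,0,-1],
    [16.5,0,1,0,0,0,-1],
    [16.4,0,2,0,0,0,-1],
    [12,0,2,0,0,0,-1],
    [0,0,0,0,0,0,-1],
    [0,0,0,0,0,0,-1],
    [-15,0,0,0,0,0,-1],
    [-35,0,0,0,0,0,-1],
    [-40,0,0,0,0,0,-1],
    [-45,0,0,0,0,0,-1],
    [-45,0,0,0,0,0,-1],
    [-45,0,0,0,0,0,-1],
    [0,0,0,0,0,0,-1]
  ]
}}

```text
time_s: 11.52
ee_pos: [0.4318, -0.0908, 0.2474]
eef_rot: [0.001, 0.797, 0.603, -0.0]
force: [-0.6, -0.3, -1.0]
grip_width: 0.164
finger_force: 113.2
```

```bash
python3 -c "
from h import *
todo([474.7,-309.5,95],98.3)
t=env.camera('top');b=env.camera('scene')
cv2.imwrite('pics/g.png',np.hstack([cv2.resize(i,(400,343),interpolation=cv2.INTER_CUBIC) for i in(t[120:240,160:300],b[100:240,190:353])]))
"
```

```text
t 11.53 pos [431.8 -90.8 247.4] shift(now axes) [-198.7  100.6  152.7] shift(goal axes) [-222.6   10.9  152.4] turn [  0.    0.1 -24.1] F [-0.6 -0.3 -1. ] w 0.164 ff 113.2 q6 -0.09
```

View pics/g.png

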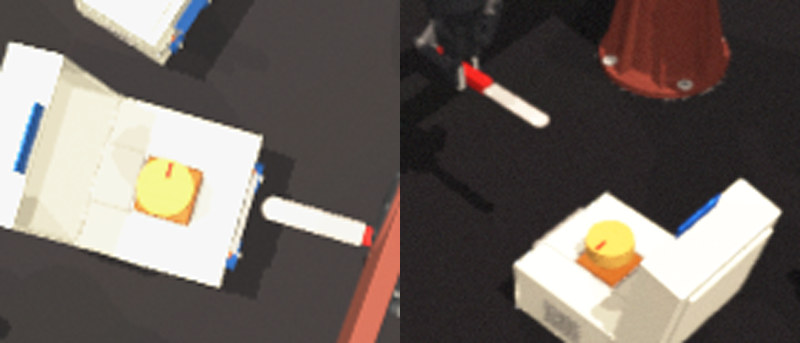

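The lid stands well past vertical and the brass cap is exposed at (168,185), its red stripe pointing up in the image. Now I'll return the spatula to the rest.

>>> {"name": "apply_moves", "arguments": {
  "steps": [
    [0,0,10,0,0,-8,-1],
    [0,0,20,0,0,-8,-1],
    [0,0,20,0,0,-8,-1],
    [-30,1.5,20,0,0,0,-1],
    [-45,2.2,20,0,0,0,-1],
    [-45,2.2,20,0,0,0,-1],
    [-45,2.2,20,0,0,0,-1],
    [-40,2,15,0,0,0,-1],
    [-18,1,7.5,0,0,0,-1],
    [0,0,0,0,0,0,-1],
    [0,0,0,0,0,0,-1],
    [0,0,20,0,0,0,-1],
    [0,0,20,0,0,0,-1],
    [0,0,10,0,0,0,-1],
    [0,0,4,0,0,0,-1],
    [0,0,0,0,0,0,-1]
  ]
}}

```text
time_s: 13.62
ee_pos: [0.4773, -0.3063, 0.0403]
eef_rot: [-0.0, 0.652, 0.758, -0.0]
force: [0.1, 0.6, -0.7]
grip_width: 0.164
finger_force: 113.2
```

```bash
python3 -c "
from h import *
todo([474.7,-309.5,35],98.3)
t=env.camera('top');h=cv2.cvtColor(t,cv2.COLOR_BGR2HSV);roi=(195,170,245,210)
y=(((h[...,0]>20)&(h[...,0]<34)&(h[...,1]>100))*255).astype(np.uint8)
r=(((h[...,0]<10)|(h[...,0]>170))&(h[...,1]>140)).astype(np.uint8)*255
c=blob(y,roi);print('cap',rect('top',c,.126))
b=blob(r,roi);print('stripe',rect('top',b,.126),len(b))
j=cv2.bitwise_or(y,((h[...,0]>8)&(h[...,0]<34)&(h[...,1]>140)).astype(np.uint8)*255)
print('jar',rect('top',blob(j,roi),.088))
"
```

```text
t 13.62 pos [ 477.3 -306.3   40.3] shift(now axes) [-2.8 -3.   5.3] shift(goal axes) [-2.8 -3.   5.3] turn [-0.  -0.   0.3] F [ 0.1  0.6 -0.7] w 0.164 ff 113.2 q6 -0.84
cap (array([497.7, 148.3]), array([55.8, 57.9]), -8.1)
stripe (array([518.6, 145.8]), array([1.9, 9.5]), -17.2) 6
jar (array([499.8, 150.3]), array([62. , 61.1]), 74.9)
```

>>> {"name": "apply_moves", "arguments": {
  "steps": [
    [-2.5,-2.5,0,0,0,0,-1],
    [0,0,4,0,0,0,-1],
    [0,0,1.5,0,0,0,-1],
    [0,0,0,0,0,0,-1]
  ]
}}

```text
time_s: 14.18
ee_pos: [0.4757, -0.31, 0.0369]
eef_rot: [0.0, 0.652, 0.758, -0.0]
force: [-2.3, 0.5, 8.1]
grip_width: 0.164
finger_force: 114.7
```

```bash
python3 -c "
from h import *
todo([474.7,-309.5,35],98.3)"
```

```text
t 14.18 pos [ 475.7 -310.    36.9] shift(now axes) [ 0.6 -1.   1.9] shift(goal axes) [ 0.6 -1.   1.9] turn [0.  0.1 0.3] F [-2.3  0.5  8.1] w 0.164 ff 114.7 q6 -0.85
```

Contact is made at 8 N. I'll open slowly and rise.

>>> {"name": "apply_moves", "arguments": {
  "steps": [
    [0,0,0,0,0,0,-0.4],
    [0,0,0,0,0,0,0],
    [0,0,0,0,0,0,0],
    [0,0,0,0,0,0,0],
    [0,0,-10,0,0,0,0.2],
    [0,0,-25,0,0,0,0.5],
    [0,0,-40,0,0,0,1],
    [0,0,-45,0,0,0,1],
    [0,0,-45,0,0,0,1],
    [0,0,-40,0,0,0,1],
    [40,0,-10,0,0,0,1],
    [50,0,0,0,0,0,1],
    [50,0,0,0,0,0,1],
    [0,0,0,0,0,0,1]
  ],
  "force": 60
}}

```text
time_s: 15.92
ee_pos: [0.4537, -0.1681, 0.2506]
eef_rot: [-0.0, 0.651, 0.759, 0.0]
force: [0.3, -1.3, -0.1]
grip_width: 1.002
finger_force: 0.0
```

```bash
python3 -c "
from h import *
todo([498.5,149,160],75)
t=env.camera('top');b=env.camera('scene');h=cv2.cvtColor(t,cv2.COLOR_BGR2HSV)
try: print(rect('top',blob(red(h),(330,170,400,230)),.044))
except Exception as e: print(e)
cv2.imwrite('pics/i.png',np.hstack([cv2.resize(i,(400,400),interpolation=cv2.INTER_CUBIC) for i in(t[165:215,195:245],b[100:240,90:230])]))
# stripe by redness-weighted centroid
hh=h.astype(int);c=np.array(proj('top',[.4985,.149,.126])[0]);print('cap px',c)
m=t[165:215,195:245].astype(float);rd=np.clip(m[...,2]-m[...,1]-90,0,None)*(np.hypot(*(np.indices((50,50))[::-1]-(c-[195,165])[:,None,None]))<16)
v,u=np.indices((50,50));p=ray('top',[(u*rd).sum()/rd.sum()+195,(v*rd).sum()/rd.sum()+165],.126)[0];print(rd.max(),p,np.degrees(np.arctan2(p[1]-.149,p[0]-.4985)))
"
```

```text
t 15.93 pos [ 453.7 -168.1  250.6] shift(now axes) [306.4  92.8  90.8] shift(goal axes) [317.9 -38.8  90.6] turn [ 0.  -0.  23.8] F [ 0.3 -1.3 -0.1] w 1.002 ff 0.0 q6 -0.65
max() iterable argument is empty
cap px [217.59818161 185.25197951]
40.0 [0.5190834  0.14579517 0.126     ] -8.849876568857187
```

View pics/i.png

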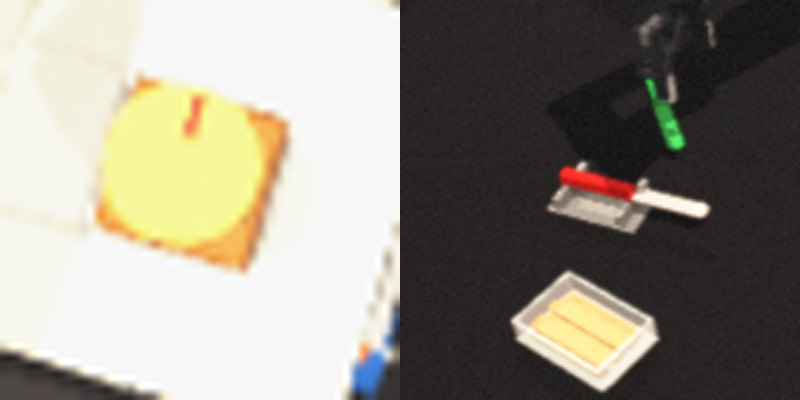

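The spatula is let go and level on its rest, with the handle at (595,180) in the crop. The cap centre is at (185,165), and the stripe gives a cap yaw of about -9 to -12°, so it is about +5° relative to the jar. I'll turn it about 72°. First I go above the cap.

>>> {"name": "apply_moves", "arguments": {
  "steps": [
    [0,0,0,0,0,8,1],
    [0,0,0,0,0,8,1],
    [0,0,0,0,0,7.8,1],
    [30,-4,0,0,0,0,1],
    [48,-6,0,0,0,0,1],
    [48,-6,0,0,0,0,1],
    [48,-6,0,0,0,0,1],
    [48,-6,0,0,0,0,1],
    [48,-6,10,0,0,0,1],
    [30,-3,20,0,0,0,1],
    [18,-2,30,0,0,0,1],
    [0,0,30,0,0,0,1],
    [0,0,0,0,0,0,1],
    [0,0,0,0,0,0,1]
  ]
}}

```text
time_s: 17.77
ee_pos: [0.5016, 0.1456, 0.1613]
eef_rot: [0.0, 0.795, 0.607, 0.001]
force: [0.3, -0.1, -1.0]
grip_width: 1.0
finger_force: 0.0
```

```bash
python3 -c "
from h import *
todo([498.5,149,115],75)"
```

```text
t 17.77 pos [501.6 145.6 161.3] shift(now axes) [ 2.4 -3.9 46.3] shift(goal axes) [ 2.5 -3.8 46.3] turn [ 0.1 -0.  -0.3] F [ 0.3 -0.1 -1. ] w 1.0 ff 0.0 q6 0.42
```

>>> {"name": "apply_moves", "arguments": {
  "steps": [
    [2.5,-3.8,10,0,0,0,1],
    [0,0,15,0,0,0,1],
    [0,0,12,0,0,0,1],
    [0,0,7,0,0,0,1],
    [0,0,2,0,0,0,1],
    [0,0,0,0,0,0,0.6],
    [0,0,0,0,0,0,0.3],
    [0,0,0,0,0,0,-1],
    [0,0,0,0,0,0,-1],
    [0,0,0,0,0,0,-1]
  ],
  "force": 60
}}

```text
time_s: 19.02
ee_pos: [0.4978, 0.1497, 0.1149]
eef_rot: [0.0, 0.794, 0.607, 0.001]
force: [0.1, -0.8, 4.4]
grip_width: 0.676
finger_force: 64.1
```

```bash
python3 -c "
from h import *
todo([498.5,149,115],75)
cv2.imwrite('pics/j.png',cv2.resize(env.camera('scene')[110:250,170:350],(720,560),interpolation=cv2.INTER_CUBIC))"
```

```text
t 19.02 pos [497.8 149.7 114.9] shift(now axes) [-0.5  0.9 -0.1] shift(goal axes) [-0.5  0.9 -0.1] turn [ 0.1 -0.  -0.2] F [ 0.1 -0.8  4.4] w 0.676 ff 64.1 q6 0.42
```

View pics/j.png

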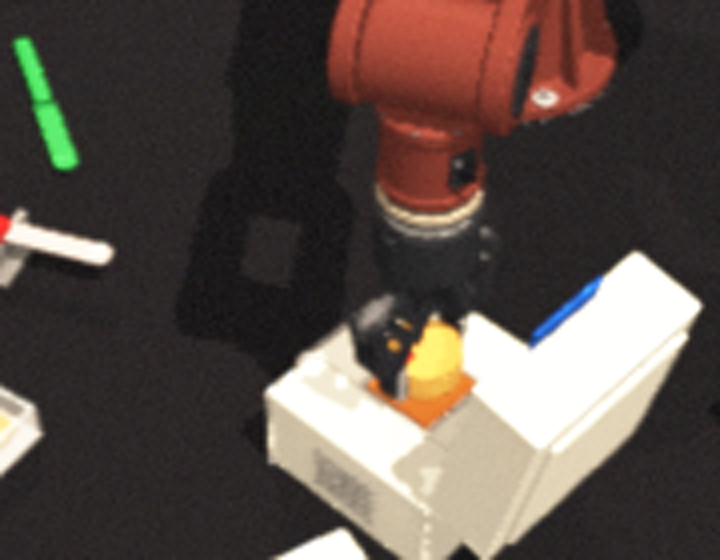

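The cap is held at (430,360) between the fingers, and the lid is well clear. I'll turn it counter-clockwise, which is negative about the tool's z.

>>> {"name": "apply_moves", "arguments": {
  "steps": [
    [0,0,0,0,0,-4,-1],
    [0,0,0,0,0,-5,-1],
    [0,0,0,0,0,-5,-1],
    [0,0,0,0,0,-5,-1],
    [0,0,0,0,0,-5,-1],
    [0,0,-0.3,0,0,-5,-1],
    [0,0,-0.3,0,0,-5,-1],
    [0,0,-0.3,0,0,-5,-1],
    [0,0,-0.3,0,0,-5,-1],
    [0,0,-0.3,0,0,-5,-1],
    [0,0,0,0,0,0,-1]
  ]
}}

```text
time_s: 20.45
ee_pos: [0.498, 0.15, 0.1165]
eef_rot: [0.001, 0.471, 0.882, 0.001]
force: [0.3, 0.4, 4.1]
grip_width: 0.676
finger_force: 64.4
```

```bash
python3 -c "
from h import *
todo([498.5,149,116],147);print(env.sense()['ft_torque'])"
```

```text
t 20.45 pos [498.  150.  116.5] shift(now axes) [-1.1 -0.1  0.5] shift(goal axes) [-0.9 -0.6  0.5] turn [  0.1   0.1 -23.3] F [0.3 0.4 4.1] w 0.676 ff 64.4 q6 -0.43
[ 0.03675781 -0.03013465  0.11493676]
```

>>> {"name": "apply_moves", "arguments": {
  "steps": [
    [0,0,-0.2,0,0,-4,-1],
    [0,0,-0.2,0,0,-4,-1],
    [0,0,-0.2,0,0,-4,-1],
    [0,0,-0.2,0,0,-4,-1],
    [0,0,0,0,0,-4,-1],
    [0,0,0,0,0,-3,-1],
    [0,0,0,0,0,0,-1]
  ]
}}

```text
time_s: 21.32
ee_pos: [0.498, 0.1499, 0.1178]
eef_rot: [0.001, 0.286, 0.958, 0.0]
force: [-1.5, -0.4, 7.2]
grip_width: 0.672
finger_force: 64.8
```

```bash
python3 -c "
from h import *
todo([498.5,149,156],147);print(env.sense()['ft_torque'])
t=env.camera('top');print(t[165:215,195:245].mean((0,1)))
b=env.camera('scene');h=cv2.cvtColor(b,cv2.COLOR_BGR2HSV)
m=(((h[...,0]>20)&(h[...,0]<34)&(h[...,1]>100))*255).astype(np.uint8)
print(blob(m,(250,170,310,225)).mean(0))"
```

```text
t 21.32 pos [498.  149.9 117.8] shift(now axes) [ -1.   -0.4 -38.2] shift(goal axes) [ -0.9  -0.5 -38.2] turn [ 0.1  0.1 -0.3] F [-1.5 -0.4  7.2] w 0.672 ff 64.8 q6 -0.83
[-0.07059157  0.2744829   0.11406547]
[152.6824 166.6928 213.7028]
[269.375 200.625]
```

Torque and force are low, so there is no stop contact. I'll lift slowly by a few millimetres and check the force.

>>> {"name": "apply_moves", "arguments": {
  "steps": [
    [0,0,-1.5,0,0,0,-1],
    [0,0,-1.5,0,0,0,-1],
    [0,0,-1.5,0,0,0,-1],
    [0,0,-1.5,0,0,0,-1],
    [0,0,0,0,0,0,-1]
  ]
}}

```text
time_s: 22.05
ee_pos: [0.497, 0.1497, 0.1224]
eef_rot: [-0.0, 0.286, 0.958, -0.0]
force: [-1.2, 0.3, -0.1]
grip_width: 0.678
finger_force: 64.0
```

>>> {"name": "apply_moves", "arguments": {
  "steps": [
    [0,0,-3,0,0,0,-1],
    [0,0,-4,0,0,0,-1],
    [0,0,-4,0,0,0,-1],
    [0,0,-4,0,0,0,-1],
    [0,0,-4,0,0,0,-1],
    [0,0,-4,0,0,0,-1],
    [0,0,-4,0,0,0,-1],
    [0,0,-4,0,0,0,-1],
    [0,0,-3,0,0,0,-1],
    [0,0,0,0,0,0,-1],
    [0,0,0,0,0,0,-1],
    [0,0,0,0,0,0,-1]
  ]
}}

```text
time_s: 23.55
ee_pos: [0.497, 0.1497, 0.1563]
eef_rot: [-0.0, 0.286, 0.958, -0.0]
force: [0.1, -0.2, -0.4]
grip_width: 0.674
finger_force: 64.0
```

```bash
python3 -c "
from h import *
todo([498.5,149,156],147)
cv2.imwrite('pics/k.png',cv2.resize(env.camera('scene')[110:250,130:310],(720,560),interpolation=cv2.INTER_CUBIC))"
```

```text
t 23.55 pos [497.  149.7 156.3] shift(now axes) [-1.6  0.3  0.3] shift(goal axes) [-1.6  0.3  0.3] turn [-0.  -0.  -0.2] F [ 0.1 -0.2 -0.4] w 0.674 ff 64.0 q6 -0.83
```

View pics/k.png

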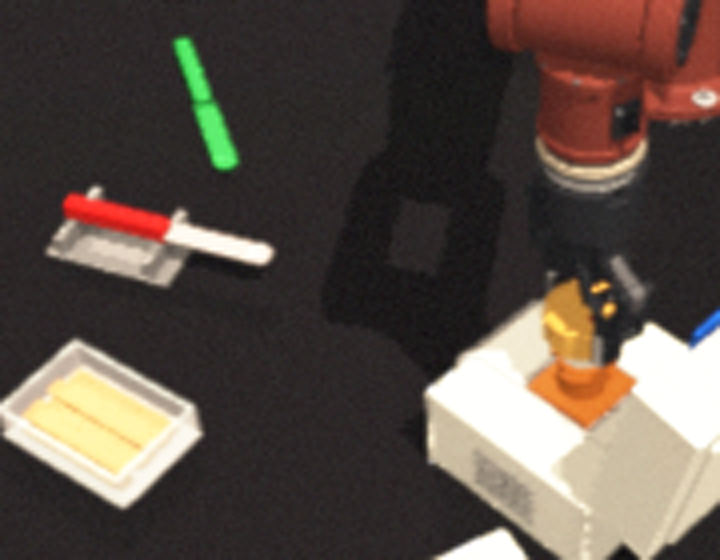

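The cap at (575,320) is off and held above the visible neck. The jar sits in its well, the lid is open and the spatula is on its rest. I'll hand in.

```bash
python3 -c "
from rig import env
print(env.hand_in())"
```

```text
the job is handed in; nothing more can be done
None
```

I handed the job in at about 23.6 s; no verdict was returned. In the last picture the lid is open, the spatula lies on its rest, the jar is seated, and the cap is held about 16 mm above the jar's mouth.

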